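# Open the offcut chute with its lever

### The job

Open the offcut chute on the workbench with its lever: first slide the loose wooden chock with the orange block out from under the lever, pushing it along the bench without lifting it or tipping it over, then press the red pad on the lever's long end all the way down to its stop, so that the heavy yellow flap stands open. Finish while still holding the pad down. Do not touch the flap itself, and leave everything else on the bench where it stands.

Things in the scene. Friction and masses are not known exactly. Their poses are not given: they have to be found in the camera images.
- hatch: fixed grey steel chute hatch with the lever's pivot. Origin on the bench straight below the pivot; z up. The lever lies in the plane x = 0: long arm along +y, short arm and flap along -y. Pivot axis parallel to x, 100 mm up, between cheeks out to x = 28 mm, 116 mm high. Curb: x -110 to 110, y -270 to -112, 80 mm high. Stop post under the lever at y = 50, 72 mm high.
- lever (a joint): lever angle, rad: 0 at rest (long arm slopes up 0.28 rad), growing as it is pressed, 0.56 at its stop (slopes down 0.28). Steel bar 28 mm wide, 14 thick, 240 mm from pivot to long end; a toe roller 100 mm from the pivot on the short arm lifts the flap's edge. 3 to 9 N down on the pad moves it; let go, it rises again. With the chock's block under it, it jams at 0.35 to 0.41.
- lever_pad (a point): centre of the top face of the red press pad (44 mm across the lever, 46 along it), 222 mm from the pivot along the lever and 15 mm above the bar's centre line. It moves on an arc about the pivot: 176 mm above the bench and 209 mm along the hatch's +y at rest, 53 mm above the bench and 217 mm along +y at the stop.
- flap (a joint): opening of the heavy flap, rad: 0 shut, about 0.34 with the lever at its stop. Yellow and black striped steel plate 220 x 184 x 12 mm, 2.4 to 3.9 kg, with a steel bail handle, hinged along its edge far from the lever; it falls shut by itself.
- flap_edge (a point): middle of the top of the flap's free edge, the one over the lever's toe; 93 mm above the bench when shut.
- chock: loose wooden chock, 0.2 to 0.42 kg. Origin on its underside below the orange block's centre; z up; x lies within 0.12 rad of the hatch's +x, across the lever. Board 50 mm wide (y), 18 thick, from x = -28 to 150 mm; the block stands on it at x = 0, a fin at x = 105 mm. Pushed along +x on the fin's inner face it slides straight out. The board, unlike the block, may stay under the lever.
- chock_block (a point): centre of the top of the chock's orange block (45 x 45 mm, top 75 mm above the bench). It starts under the lever, 120 to 175 mm along the hatch's +y, and is clear when it is 36 mm or more to the side of the lever's middle plane with the chock square to the lever.
- chock_fin (a point): middle of the top edge of the chock's upright wooden fin: 18 mm thick along the chock's x (96 to 114 mm from its origin), 44 mm wide along y, top 85 mm above the bench.
- tape: loose tape roll, 80 mm across, 48 mm high, lying flat on the far side of the lever; bystander. Origin: centre of underside.
- hose_clamp: loose steel hose clamp, 48 mm ring, 20 mm high; bystander. Origin: centre of the ring's underside.
- oil_can: loose black bottle, 56 mm across, 140 mm high; bystander. Origin: centre of underside.
- screw_jar: loose clear jar, 64 mm across, 75 mm high, beyond the lever's long end; bystander. Origin: centre of underside.
- screwdriver: loose screwdriver lying beyond the lever's long end, about 200 mm long; bystander.
- wrench: loose wrench lying beyond the chute, about 180 mm long; bystander.
- bracket: loose aluminium angle bracket, 60 x 110 x 52 mm, on the far side; bystander. Origin: centre of its underside.
There are look-alikes about, which are no part of the job. Several things have the shape of the chock; the one meant has the colours described above.

How it is judged:
On the way, in this order (a step that is already met when the one before it is completed fails the run):
1. the chock's orange block has been slid out from under the lever ((x of chock_block in the frame of hatch above 0.036 m or x of chock_block in the frame of hatch below -0.036 m or y of chock_block in the frame of hatch above 0.254 m) and height (world z) of chock below 0.01 m and angle between chock's own z axis and vertical below 0.15 rad), for 0.2 s.
2. the lever is pressed to its stop and the flap stands open (value of joint lever above 0.52 rad and value of joint flap above 0.29 rad), for 0.2 s.
At the end, for the whole second after the job is handed in: the fingers hold the lever (over 1 N) past 0.52 rad, its toe carries the still flap (over 1 N) open past 0.29 rad, and the chock stands upright and at rest on the bench, its block's centre 36 mm or more aside of the lever's middle plane, or past the lever's end (all of step 1 and all of step 2 and contact force between the fingers and lever above 1 N and contact force between lever and flap above 1 N and velocity of joint flap between -0.1 and 0.1 rad/s and linear speed of chock below 0.02 m/s); the arm keeps its last pose, push and grip.
It fails at once if the chock is lifted off the bench or tipped (height (world z) of chock above 0.012 m or angle between chock's own z axis and vertical above 0.35 rad).
It fails at once if the robot touches the flap (contact force between any of the fingers, the arm and flap above 1 N).
It fails at once if a bystander is moved by more than 25 mm (distance of any of tape, hose_clamp, oil_can, screw_jar, screwdriver, wrench, bracket from where it was at the start of the episode above 0.025 m).
It also fails if it takes over 42 s, if anything falls off the work surface, if the arm or the gripper's body presses on something with over 40 N, if the wrist force passes 120 N, or if a joint passes its speed limit or range.

### The arm

A 7-joint arm with a two-finger parallel gripper is mounted at the origin on the work surface. World frame = base frame: x ahead of the robot, y to its left, z up, the work surface at z = 0. Lengths are in m, angles in rad, forces in N, time in s.
With the tool pointing down it reaches from about 0.425 to 0.875 m from the base axis. Payload 4.7 kg.
Tool frame: the origin (TCP) lies midway between the tips of the shut fingers; the grasp point (between the pads) lies 19 mm behind it; x points along the fingers, y is the direction in which the jaws open and shut, and the axes are right-handed (so a half turn about x gives the same grasp; the last joint's range is limited). The gripper opens to 87 mm and grips with 3 to 60 N. Pads are 19 mm wide; open, the fingers measure 117 mm over their backs; the gripper's body (75 mm by 190 mm) begins 51 mm behind the grasp point.
Start: joints at [-1.195, 0.321, -0.07, 1.45, 0.023, 1.371, -0.057], TCP at [0.23, 0.608, 0.223] pointing down, gripper open.
Joint ranges: [-2.86, 2.86], [-0.3, 2.09], [-1.38, 1.24], [0.06, 2.45], [-1.56, 4.7], [0.09, 2.05], [-2.69, 2.69]. Speed limits (rad/s): [2.57, 2.57, 3.14, 3.14, 3.14, 3.14, 3.14].

### API

Orientations are given as a rotation vector (axis times angle).
In Python, from bench import ctrl gives the robot as it stands. The module is installed in compiled form; this text tells all that it offers.
- The arm moves only by the tool servo_tool, never from a script. Its arguments are lists of equal length, an entry for each row: "dp": the shift along the tool's x, y, z in units of 25 mm (1.0 is 25 mm), a list of three; "yaw": the turn about the tool's x in units of 6 degrees (1.0 is 6 degrees). A call has exactly 5 rows; each row shifts and turns the commanded pose from where the row before left it, along the tool's axes as they then stand; what a row does not reach is not made up. A row lasts 1/10 s, in which the tool goes at most 50 mm and 8.59 degrees, less where a joint would pass 70% of its speed; a pose out of reach is approached as far as the arm can. A call is refused whole if a number of a shift passes 1 or a number of a turn 1, either way. A call with a gripper value outside its range is refused whole. "fingers" is the opening, from 0 (shut) to 1 (fully open), set as the call begins (left out, the last holds). The fingers move at their own pace and stop on an object; "grip_force" is the grip in N (left out, the last holds). Time passes only in rows, so rows that do not move let the fingers close, or fill a call up. It gives the time, the measured TCP pose, the force and the opening at its end, in the units of the state.
- ctrl.get_state(): the state, without advancing time (a new reading comes with each control period).
- ctrl.get_image(name): name is "side" or "top"; returns (picture, depth): 384x512x3 uint8, red, green, blue; 384x512 float32, m along the optical axis (not along the pixel's ray), 0 where there is no reading.
- ctrl.camera_info(name): a dict with "fx", "fy", "cx", "cy" (pixels), "distortion" ([k1, k2, p1, p2, k3] as OpenCV has them; the pictures are not rectified), "extrinsics" (4x4, takes a point from world to camera coordinates). Camera axes: x right, y down, z forward; pixel columns grow to the right and rows downward; lengths in m; the calibration is good to about 2 mm. A picture is of the moment at which its call begins. camera_info takes no time and is no camera call.
- ctrl.close_job(): hands the job in, once; it reports no verdict.
Trained networks look in the newest picture that a camera, given by its name, has taken for a name from the list of things; names that differ only in an ending like _2 or _b are one class to them, and where a whole thing is asked for, a point or a joint stands for the part that bears it (a point fixed in the world has none). Each returns a list of dicts, best first, with "score" (0 to 1); they miss things now and then, are a little off and sometimes report something else, mostly with a low value. They report only what shows in the picture. A call takes as long as a camera call. They do not tell look-alikes from the thing itself.
- ctrl.search_frame(camera, label): "extent" ([left, top, right, bottom] in pixels, round what is visible of it).
- ctrl.cut_out(camera, label): "region" (384x512 bool, what is visible of it) and "extent" ([left, top, right, bottom] in pixels, round what is visible of it).
The state is a dict: "time": time; "joint_positions": joint angles; "qd": joint speeds; "joint_torque": joint torques, N m; "position": TCP position; "tool_rot": TCP orientation; "ft_force": force on the tool from outside, world axes, zero at the start; "torque": the same for the moment, N m; "grip_width": opening from 0.0 (shut) to 1.0 (fully open).
Only numpy, scipy, OpenCV 4.12 (cv2) and the standard library are available. Lean on these libraries where they do the work, as an engineer would, in place of code of your own. Each camera call takes 0.05 s, during which the arm holds its last target.

## Working session

There is one attempt and no reset: what is moved stays moved. The work goes in short steps, Python scripts to look and compute and a tool call to move; the robot and the scene stay as the last step left them, time stands still between calls to the robot, and variables do not carry over. Pictures are saved under pics/ and viewed, and the job is handed in when it is done.

Besides the shell and the picture viewer there is one more tool, called after ">>>" as name(argument=value, ...) on one line, values as JSON. servo_tool: Moves the arm, as the interface text tells. Its arguments: {"type":"object","properties":{"dp":{"type":"array","items":{"type":"array","items":{"type":"number"}}},"yaw":{"type":"array","items":{"type":"number"}},"fingers":{"type":"number"},"grip_force":{"type":"number"}},"required":["dp","yaw"]}

```bash
mkdir -p pics
cat > h.py <<'E'
import numpy as np, cv2
from bench import ctrl
def grab(n,tag):
    im,d=ctrl.get_image(n); cv2.imwrite(f'pics/{tag}.png',im[:,:,::-1]); np.savez(f'{tag}.npz',im=im,d=d); return im,d
def w(n,u,v,z):
    c=ctrl.camera_info(n);K=np.array([[c['fx'],0,c['cx']],[0,c['fy'],c['cy']],[0,0,1]])
    p=cv2.undistortPoints(np.array([[[u,v]]],float),K,np.array(c['distortion'],float))[0,0]
    T=np.linalg.inv(np.array(c['extrinsics'])); return (T@np.r_[p*z,z,1])[:3]
def cloud(n,d):
    c=ctrl.camera_info(n);K=np.array([[c['fx'],0,c['cx']],[0,c['fy'],c['cy']],[0,0,1]])
    v,u=np.mgrid[:384,:512]; p=cv2.undistortPoints(np.stack([u,v],-1).reshape(-1,1,2).astype(float),K,np.array(c['distortion'],float))[:,0]
    z=d.reshape(-1,1); P=np.hstack([p*z,z,np.ones_like(z)]); T=np.linalg.inv(np.array(c['extrinsics']))
    return (P@T.T)[:,:3].reshape(384,512,3)
E
python3 - <<'E'
from h import *
for n in('top','side'):
    grab(n,n+'0')
print(ctrl.get_state())
for n in('top','side'): print(np.round(np.linalg.inv(ctrl.camera_info(n)['extrinsics']),3))
E
```

```text
{'time': 0.1, 'joint_positions': array([-1.194916  ,  0.32174059, -0.07006971,  1.45156771,  0.02259116,
        1.37080154, -0.05691125]), 'qd': array([ 1.01080466e-03, -2.33319949e-03, -6.03692376e-04, -1.62956517e-03,
        7.84952156e-04, -2.33271089e-05,  1.32480740e-03]), 'joint_torque': array([-1.04813564e-04, -4.92570305e+01, -4.05689422e-01, -3.13397205e+01,
       -6.40074327e-02,  3.95413698e-02,  7.64173092e-05]), 'position': array([0.22993413, 0.60743383, 0.22156876]), 'tool_rot': array([ 0.28251492,  1.55231523, -0.28522329]), 'ft_force': array([-0.05924429, -0.31660634, -0.51032884]), 'torque': array([0.01280838, 0.00077746, 0.0148858 ]), 'grip_width': 0.9970796289160248}
[[ 0.026 -0.985  0.171  0.345]
 [-1.    -0.025  0.006  0.064]
 [-0.002 -0.172 -0.985  1.472]
 [ 0.     0.     0.     1.   ]]
[[ 0.721 -0.495  0.484 -0.049]
 [-0.692 -0.507  0.513 -0.599]
 [-0.009 -0.705 -0.709  1.051]
 [ 0.     0.     0.     1.   ]]
```

View pics/top0.png

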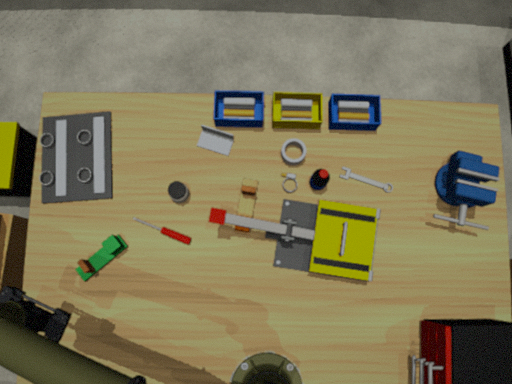

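View pics/side0.png

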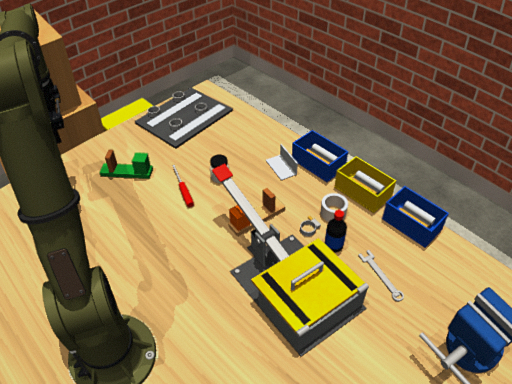

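Candidates for the chock: the wooden one under the lever at top (246,205), and a green one at top (102,258), side (127,165). The wooden one with the orange block is under the lever, fin at top (249,186). I'll check it in a close crop and measure it.

Run:
```python
from h import *
a=np.load('top0.npz');b=np.load('side0.npz')
A=cv2.resize(a['im'][150:290,180:390],None,fx=3.8,fy=3.8,interpolation=cv2.INTER_CUBIC)[:,:,::-1]
B=cv2.resize(b['im'][130:270,170:360],None,fx=4,fy=4,interpolation=cv2.INTER_CUBIC)[:,:,::-1]
cv2.imwrite('pics/cA.png',A);cv2.imwrite('pics/cB.png',B)
for n in('top','side'):
    d=np.load(n+'0.npz')['d'];C=cloud(n,d)
    for l in('lever_pad','chock','chock_fin','chock_block','lever','flap','hatch','tape','hose_clamp','oil_can','screw_jar','screwdriver','bracket'):
        for r in ctrl.cut_out(n,l)[:2]:
            m=r['region']&(d>0);P=C[m]
            if len(P)==0: continue
            print(n,l,round(r['score'],2),np.round(r['extent']),m.sum(),np.round(np.median(P,0),3),np.round(np.percentile(P,[5,95],axis=0),3).tolist())
```

```text
top lever_pad 0.88 [206. 210. 313. 241.] 1179 [0.495 0.042 0.129] [[0.469, -0.11, 0.076], [0.525, 0.165, 0.177]]
top chock 0.88 [ 77. 235. 129. 282.] 1020 [0.393 0.527 0.021] [[0.335, 0.464, 0.006], [0.451, 0.591, 0.084]]
top chock 0.73 [235. 178. 258. 233.] 709 [0.58  0.074 0.019] [[0.483, 0.049, 0.011], [0.646, 0.099, 0.084]]
top chock_fin 0.88 [ 79. 236. 130. 280.] 964 [0.393 0.526 0.021] [[0.334, 0.463, 0.009], [0.448, 0.59, 0.083]]
top chock_fin 0.87 [233. 180. 258. 232.] 615 [0.583 0.074 0.019] [[0.486, 0.051, 0.012], [0.646, 0.098, 0.085]]
top chock_block 0.65 [237. 180. 260. 235.] 709 [0.582 0.074 0.019] [[0.483, 0.049, 0.012], [0.647, 0.099, 0.084]]
top chock_block 0.62 [ 76. 234. 129. 281.] 1023 [0.391 0.531 0.021] [[0.332, 0.465, 0.008], [0.45, 0.594, 0.084]]
top lever 0.63 [210. 207. 315. 243.] 1075 [0.496 0.045 0.133] [[0.471, -0.109, 0.088], [0.524, 0.165, 0.177]]
top flap 0.83 [310. 202. 376. 277.] 4422 [ 0.459 -0.217  0.093] [[0.363, -0.303, 0.087], [0.559, -0.137, 0.098]]
top flap 0.28 [235. 177. 262. 235.] 794 [0.581 0.075 0.019] [[0.483, 0.047, -0.001], [0.649, 0.1
[... 2476 characters left out ...]
0.042, 0.051]]
side hose_clamp 0.56 [301. 216. 324. 236.] 217 [ 0.655 -0.065  0.015] [[0.618, -0.086, 0.002], [0.675, -0.041, 0.022]]
side oil_can 0.73 [324. 207. 346. 254.] 590 [ 0.639 -0.163  0.084] [[0.627, -0.179, 0.023], [0.658, -0.139, 0.14]]
side screw_jar 0.49 [211. 153. 230. 185.] 281 [0.593 0.292 0.074] [[0.571, 0.272, 0.003], [0.627, 0.345, 0.079]]
side screwdriver 0.48 [180. 181. 194. 209.] 192 [0.461 0.287 0.023] [[0.444, 0.251, 0.003], [0.483, 0.333, 0.028]]
side bracket 0.7 [266. 144. 295. 181.] 609 [0.791 0.181 0.007] [[0.75, 0.131, 0.001], [0.818, 0.23, 0.051]]
side bracket 0.34 [302. 216. 320. 235.] 175 [ 0.658 -0.066  0.016] [[0.617, -0.085, 0.004], [0.674, -0.043, 0.022]]
```

View pics/cA.png

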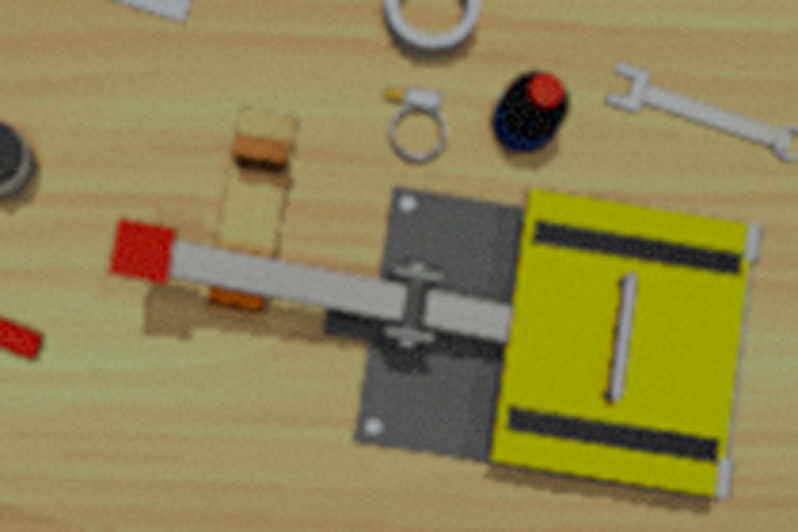

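View pics/cB.png

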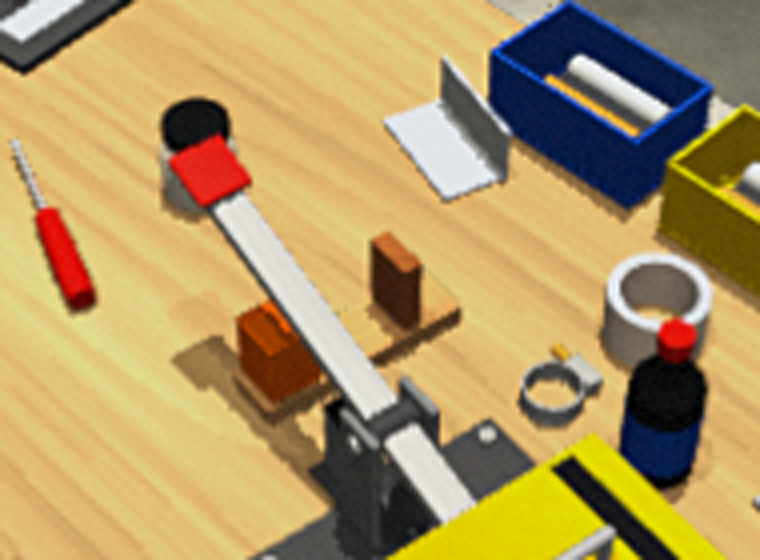

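The crop confirms the choice: orange block under the lever (side ~(237,215)) and brown fin (side ~(268,200)), on a wooden board. Next I fit hatch and chock poses.

Run:
```python
from h import *
for n in('top','side'):
    a=np.load(n+'0.npz');C=cloud(n,a['d']);hsv=cv2.cvtColor(a['im'],cv2.COLOR_RGB2HSV);H,S,V=[hsv[:,:,i].astype(int) for i in range(3)]
    inb=lambda x0,x1,y0,y1,z0,z1:(C[...,0]>x0)&(C[...,0]<x1)&(C[...,1]>y0)&(C[...,1]<y1)&(C[...,2]>z0)&(C[...,2]<z1)
    pad=inb(.45,.58,.11,.22,.15,.19)&((H<8)|(H>172))&(S>150); print(n,'pad',pad.sum(),C[pad].mean(0).round(4))
    bar=inb(.45,.55,-.03,.12,.105,.17)&(S<90); P=C[bar]
    l=cv2.fitLine(P.astype(np.float32),cv2.DIST_HUBER,0,.01,.01).ravel();print('bar',bar.sum(),l.round(4),'yawdir',np.degrees(np.arctan2(l[1],l[0])))
    fin=inb(.58,.68,.03,.13,.08,.092);P=C[fin];r=cv2.minAreaRect(P[:,:2].astype(np.float32)*1000);print('fin top',fin.sum(),P.mean(0).round(4),r)
    fl=inb(.33,.58,-.33,-.11,.085,.1);r=cv2.minAreaRect(C[fl][:,:2].astype(np.float32)*1000);print('flap',r)
    bl=inb(.42,.56,.04,.13,.068,.082);print('blocktop',bl.sum(),C[bl].mean(0) if bl.sum() else 0, C[bl].min(0),C[bl].max(0))
    bo=inb(.52,.70,.03,.13,.012,.024);r=cv2.minAreaRect(C[bo][:,:2].astype(np.float32)*1000);print('board',bo.sum(),r,C[bo].max(0))
```

```text
top pad 214 [0.5126 0.156  0.1738]
bar 505 [0.1336 0.9555 0.2629 0.4969 0.0465 0.1345] yawdir 82.0412
fin top 74 [0.6096 0.0689 0.084 ] ((609.7318115234375, 69.16134643554688), (42.07508087158203, 17.531421661376953), 83.1468505859375)
flap ((460.88580322265625, -213.97532653808594), (211.6866455078125, 222.14663696289062), 83.06352996826172)
blocktop 68 [0.49718878 0.08684498 0.07384569] [0.48110692 0.06244337 0.06809834] [0.52988831 0.10758052 0.08175514]
board 407 ((594.1314086914062, 71.85709381103516), (49.91046142578125, 121.78795623779297), 81.99090576171875) [0.65547721 0.10418541 0.02376277]
side pad 214 [0.5111 0.155  0.1746]
bar 556 [0.1425 0.9511 0.274  0.4952 0.043  0.1344] yawdir 81.47844
fin top 75 [0.6083 0.0698 0.0855] ((608.7989501953125, 70.18521881103516), (44.12137985229492, 20.87689208984375), 83.94712829589844)
flap ((461.1439208984375, -214.83477783203125), (213.48890686035156, 224.31448364257812), 83.45555114746094)
blocktop 142 [0.49645612 0.08418175 0.07472949] [0.48005676 0.06195763 0.06801256] [0.51599517 0.11022558 0.08027112]
board 276 ((589.183349609375, 72.5831298828125), (55.34198760986328, 132.36239624023438), 81.27359771728516) [0.65779562 0.09868883 0.02368995]
```

```bash
cat >> h.py <<'E'
from scipy.spatial.transform import Rotation as R
HO=np.array([.483,-.0515]);HY=np.radians(-8)
def hat(p): r=np.asarray(p)[:2]-HO; c,s=np.cos(HY),np.sin(HY); return np.array([c*r[0]+s*r[1],-s*r[0]+c*r[1]])
def rel(target=None):
    s=ctrl.get_state();M=R.from_rotvec(s['tool_rot']).as_matrix();print('t',s['time'],'pos',s['position'].round(4),'hat',hat(s['position']).round(4),'F',s['ft_force'].round(1),'w',round(s['grip_width'],2))
    print('toolaxes\n',M.round(3),'y yaw deg',np.degrees(np.arctan2(M[1,1],M[0,1])).round(1))
    if target is not None: print('dp units',(M.T@(np.array(target)-s['position'])/.025).round(2))
E
python3 -c "
from h import *
rel([.574,.074,.222]);print(ctrl.get_state()['joint_positions'])"
```

```text
t 1.4 pos [0.2301 0.6079 0.2226] hat [-0.3422  0.6178] F [ 0.2 -0.3  0. ] w 1.0
toolaxes
 [[ 0.     0.354  0.935]
 [ 0.     0.935 -0.354]
 [-1.     0.     0.   ]] y yaw deg 69.3
dp units [ 2.000e-02 -1.511e+01  2.042e+01]
[-1.19491145  0.32100363 -0.07010458  1.45049461  0.0225911   1.37081191
 -0.05688519]
```

>>> servo_tool(dp=[[0,-1,0.8],[0,-1,0.8],[0,-1,0.8],[0,-1,0.8],[0,-1,0.8]], yaw=[-0.45,-0.45,-0.45,-0.45,-0.45], fingers=0, grip_force=30)

```text
time: 1.9
position: [0.2936, 0.4601, 0.2228]
tool_rot: [0.098, 1.568, -0.097]
ft_force: [-0.1, -0.4, -0.3]
grip_width: 0.633
```

>>> servo_tool(dp=[[0,-1,0.8],[0,-1,0.8],[0,-1,0.8],[0,-1,0.8],[0,-1,0.8]], yaw=[0,0,0,0,0])

```text
time: 2.4
position: [0.3774, 0.3235, 0.2229]
tool_rot: [0.1, 1.568, -0.099]
ft_force: [0.7, 0.7, 1.0]
grip_width: 0.17
```

```bash
python3 -c "
from h import *
rel([.574,.074,.222])"
```

```text
t 2.4 pos [0.3774 0.3235 0.2229] hat [-0.1567  0.3567] F [0.7 0.7 1. ] w 0.17
toolaxes
 [[ 0.     0.126  0.992]
 [ 0.001  0.992 -0.126]
 [-1.     0.001  0.   ]] y yaw deg 82.8
dp units [ 0.03 -8.91  9.06]
```

>>> servo_tool(dp=[[0,-0.8,0.9],[0,-0.8,0.9],[0,-0.8,0.9],[0,-0.8,0.9],[0,-0.8,0.9]], yaw=[0,0,0,0,0])

```text
time: 2.9
position: [0.4766, 0.2104, 0.2229]
tool_rot: [0.099, 1.568, -0.099]
ft_force: [0.4, -0.6, -0.8]
grip_width: 0.006
```

>>> servo_tool(dp=[[0,-0.9,0.9],[0,-0.9,0.9],[0,-0.9,0.9],[0,0,0],[0,0,0]], yaw=[0,0,0,0,0])

```text
time: 3.4
position: [0.5345, 0.1354, 0.2226]
tool_rot: [0.101, 1.569, -0.1]
ft_force: [-1.0, 1.0, -0.3]
grip_width: 0.003
```

```bash
python3 -c "
from h import *
rel([.574,.074,.222])"
```

```text
t 3.4 pos [0.5345 0.1354 0.2226] hat [0.025  0.1922] F [-1.   1.  -0.3] w 0.0
toolaxes
 [[-0.     0.128  0.992]
 [ 0.     0.992 -0.128]
 [-1.     0.    -0.   ]] y yaw deg 82.7
dp units [ 0.02 -2.23  1.88]
```

>>> servo_tool(dp=[[0,-0.75,0.7],[0,-0.75,0.7],[0,-0.75,0.5],[0,0,0],[0,0,0]], yaw=[0,0,0,0,0])

```text
time: 3.9
position: [0.5738, 0.0756, 0.2225]
tool_rot: [0.099, 1.569, -0.097]
ft_force: [-0.2, -0.8, 0.2]
grip_width: 0.008
```

Run:
```python
from h import *
rel([.574,.074,.045])
grab('top','top1');im,d=grab('side','side1')
cv2.imwrite('pics/s1.png',cv2.resize(im[90:270,170:360],None,fx=3.3,fy=3.3)[:,:,::-1])
```

```text
t 3.9 pos [0.5738 0.0756 0.2225] hat [0.0722 0.1385] F [-0.2 -0.8  0.2] w 0.01
toolaxes
 [[-0.001  0.125  0.992]
 [ 0.001  0.992 -0.125]
 [-1.     0.001 -0.001]] y yaw deg 82.8
dp units [ 7.1  -0.07  0.02]
```

View pics/s1.png

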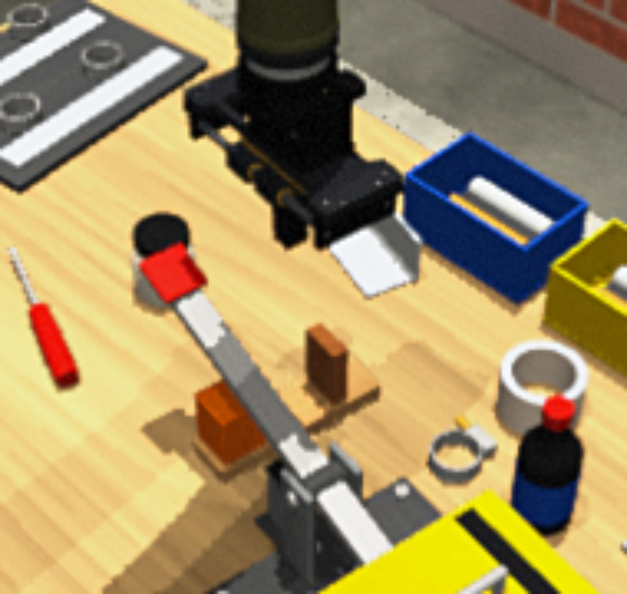

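The image shows the shut fingers above the gap between block and fin, just to the right of the lever. Descending now.

>>> servo_tool(dp=[[0.9,0,-0.05],[0.9,0,0],[0.9,0,0],[0.7,0,0],[0.4,0,0]], yaw=[0,0,0,0,0])

```text
time: 4.5
position: [0.5717, 0.076, 0.1259]
tool_rot: [0.097, 1.571, -0.097]
ft_force: [0.3, 0.3, 0.2]
grip_width: 0.003
```

>>> servo_tool(dp=[[0.8,0,0],[0.8,0,0],[0.7,0,0],[0.5,0,0],[0,0,0]], yaw=[0,0,0,0,0])

```text
time: 5.0
position: [0.5718, 0.0749, 0.0561]
tool_rot: [0.098, 1.571, -0.099]
ft_force: [0.3, -0.2, 1.1]
grip_width: 0.004
```

Run:
```python
from h import *
rel([.574,.074,.045])
im,d=grab('side','side2')
cv2.imwrite('pics/s2.png',cv2.resize(im[90:270,170:360],None,fx=3.3,fy=3.3)[:,:,::-1])
```

```text
t 5.0 pos [0.5718 0.0749 0.0561] hat [0.0703 0.1375] F [ 0.3 -0.2  1.1] w 0.0
toolaxes
 [[-0.003  0.125  0.992]
 [-0.     0.992 -0.125]
 [-1.    -0.001 -0.003]] y yaw deg 82.8
dp units [ 0.44 -0.02  0.09]
```

View pics/s2.png

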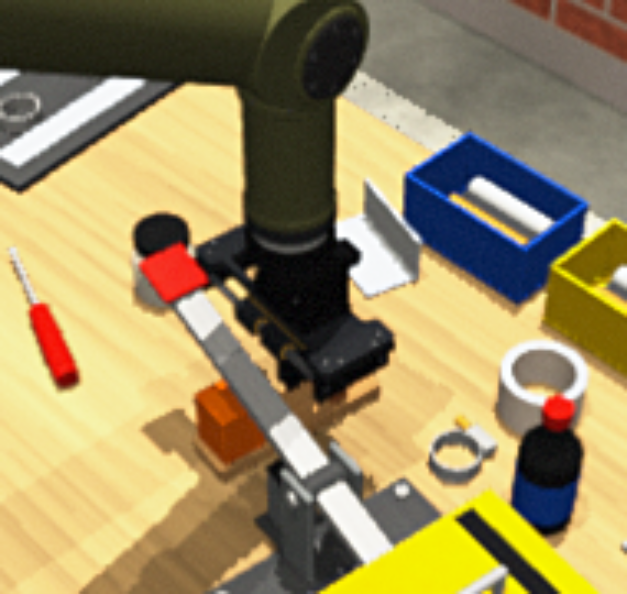

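>>> servo_tool(dp=[[0.4,0,0.2],[0,0,0.3],[0,0,0.3],[0,0,0.3],[0,0,0.3]], yaw=[0,0,0,0,0])

```text
time: 5.55
position: [0.6083, 0.0698, 0.0478]
tool_rot: [0.099, 1.569, -0.099]
ft_force: [-3.7, 0.5, 1.8]
grip_width: 0.005
```

Run:
```python
from h import *
rel()
im,d=grab('side','side3')
cv2.imwrite('pics/s3.png',cv2.resize(im[90:270,170:360],None,fx=3.3,fy=3.3)[:,:,::-1])
```

```text
t 5.55 pos [0.6083 0.0698 0.0478] hat [0.1071 0.1376] F [-3.7  0.5  1.8] w 0.0
toolaxes
 [[-0.001  0.126  0.992]
 [ 0.     0.992 -0.126]
 [-1.     0.    -0.001]] y yaw deg 82.8
```

View pics/s3.png

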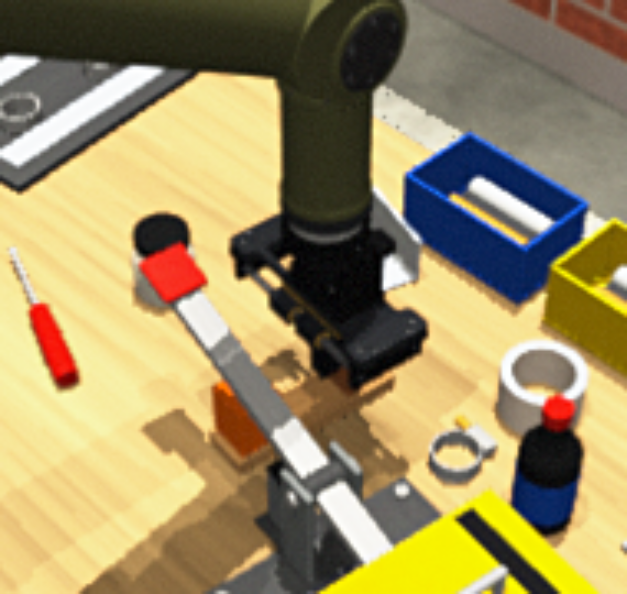

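>>> servo_tool(dp=[[0,0,0.36],[0,0,0.36],[0,0,0.36],[0,0,0.36],[0,0,0.36]], yaw=[0,0,0,0,0])

```text
time: 6.1
position: [0.6532, 0.0641, 0.0476]
tool_rot: [0.099, 1.569, -0.099]
ft_force: [-3.3, 0.6, 3.4]
grip_width: 0.002
```

Run:
```python
from h import *
rel()
im,d=grab('side','side4');C=cloud('side',d)
cv2.imwrite('pics/s4.png',cv2.resize(im[90:270,170:360],None,fx=3.3,fy=3.3)[:,:,::-1])
m=(C[...,2]>.068)&(C[...,2]<.08)&(C[...,0]>.5)&(C[...,0]<.6)&(C[...,1]>.03)&(C[...,1]<.12)
P=C[m];print(m.sum(),P.min(0),P.max(0),np.median(P,0));
print(cv2.minAreaRect(P[:,:2].astype(np.float32)*1000),hat(P.mean(0)))
```

```text
t 6.1 pos [0.6532 0.0641 0.0476] hat [0.1525 0.1382] F [-3.3  0.6  3.4] w 0.0
toolaxes
 [[-0.     0.126  0.992]
 [ 0.     0.992 -0.126]
 [-1.     0.    -0.   ]] y yaw deg 82.8
192 [0.54387021 0.04950234 0.06802082] [0.59207602 0.09921922 0.07981326] [0.56754126 0.07241265 0.07533426]
((567.8848876953125, 74.31317901611328), (47.65654373168945, 45.27314758300781), 81.69652557373047) [0.06634307 0.13492358]
```

View pics/s4.png

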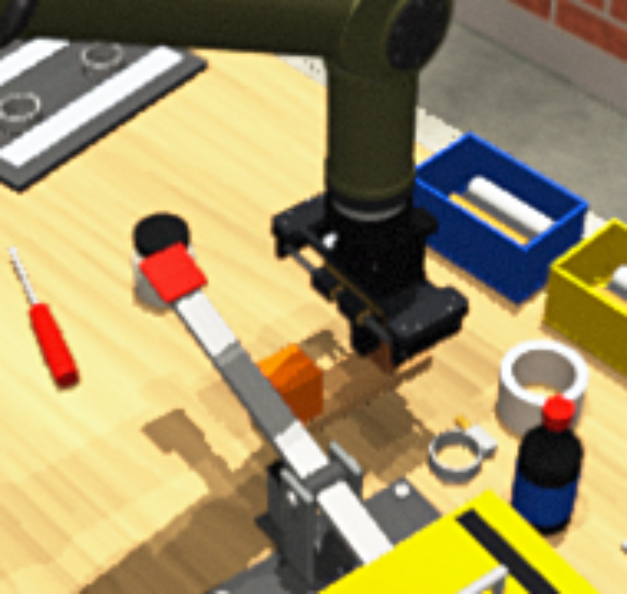

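The block now sits 66 mm clear of the lever plane, square and upright. I'll back off slightly, rise, and move over the pad.

>>> servo_tool(dp=[[0,0,-0.3],[0,0,-0.3],[-0.8,0,0],[-1,0,0],[-1,0,0]], yaw=[0,0,0,0,0])

```text
time: 6.65
position: [0.6365, 0.0662, 0.1181]
tool_rot: [0.099, 1.569, -0.099]
ft_force: [0.1, 0.3, 0.4]
grip_width: 0.005
```

>>> servo_tool(dp=[[-1,0,0],[-1,0,0],[-1,0,0],[-1,0,0],[-0.6,0,0]], yaw=[0,0,0,0,0])

```text
time: 7.15
position: [0.6377, 0.0662, 0.235]
tool_rot: [0.1, 1.566, -0.098]
ft_force: [0.5, 0.3, 0.5]
grip_width: 0.004
```

Run:
```python
from h import *
rel([.512,.1555,.22])
```

```text
t 7.15 pos [0.6377 0.0662 0.235 ] hat [0.1369 0.1381] F [0.5 0.3 0.5] w 0.0
toolaxes
 [[ 0.003  0.126  0.992]
 [ 0.001  0.992 -0.126]
 [-1.     0.001  0.003]] y yaw deg 82.8
dp units [ 0.59  2.91 -5.44]
```

>>> servo_tool(dp=[[0,0.6,-1],[0,0.6,-1],[0,0.6,-1],[0,0.6,-1],[0,0.6,-1]], yaw=[0,0,0,0,0])

```text
time: 7.65
position: [0.5214, 0.1568, 0.2321]
tool_rot: [0.099, 1.569, -0.099]
ft_force: [-0.1, 0.5, -0.3]
grip_width: 0.003
```

>>> servo_tool(dp=[[0,0,-0.5],[0.3,0,0],[0,0,0],[0,0,0],[0,0,0]], yaw=[0,0,0,0,0])

```text
time: 8.15
position: [0.5115, 0.1566, 0.2249]
tool_rot: [0.1, 1.568, -0.101]
ft_force: [-0.3, 0.7, 0.7]
grip_width: 0.006
```

Run:
```python
from h import *
rel([.512,.1555,.176])
for n in('top','side'):
    im,d=grab(n,n+'5')
    c=im[90:270,170:360]
    cv2.imwrite(f'pics/{n}5c.png',cv2.resize(c,None,fx=3.3,fy=3.3)[:,:,::-1])
```

```text
t 8.15 pos [0.5115 0.1566 0.2249] hat [-0.0008  0.2101] F [-0.3  0.7  0.7] w 0.01
toolaxes
 [[ 0.     0.128  0.992]
 [-0.001  0.992 -0.128]
 [-1.    -0.001  0.   ]] y yaw deg 82.7
dp units [ 1.96 -0.04  0.03]
```

View pics/side5c.png

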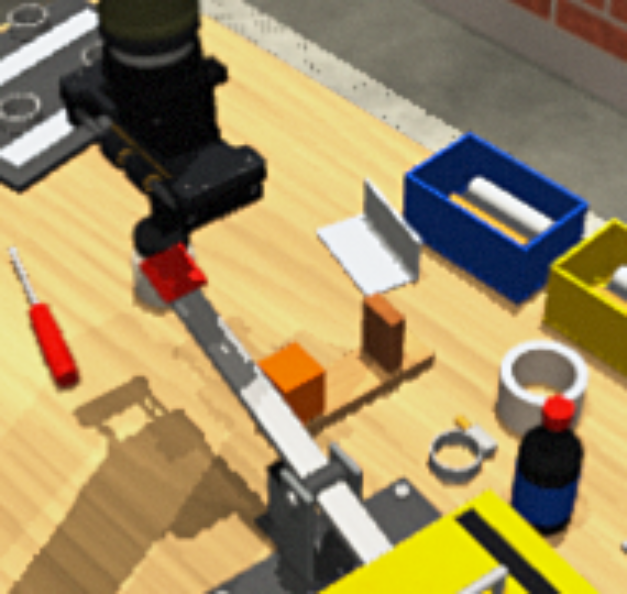

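View pics/top5c.png

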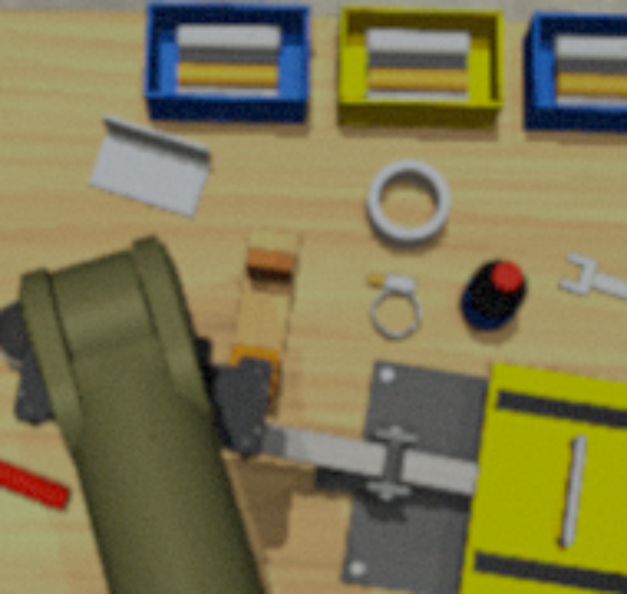

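>>> servo_tool(dp=[[0.5,0,0],[0.5,0,0],[0.5,0,0],[0.5,0,0],[0.5,0,0]], yaw=[0,0,0,0,0])

```text
time: 8.75
position: [0.511, 0.1607, 0.1631]
tool_rot: [0.102, 1.567, -0.094]
ft_force: [-2.1, 5.9, 10.5]
grip_width: 0.006
```

>>> servo_tool(dp=[[0.4,0.05,0],[0.4,0.05,0],[0.4,0.05,0],[0.4,0.05,0],[0.4,0,0]], yaw=[0,0,0,0,0])

```text
time: 9.25
position: [0.5124, 0.1678, 0.1141]
tool_rot: [0.103, 1.565, -0.091]
ft_force: [-1.2, 8.4, 11.0]
grip_width: 0.009
```

Run:
```python
from h import *
rel([.5132,.1633,.056])
```

```text
t 9.25 pos [0.5124 0.1678 0.1141] hat [-0.0014  0.2213] F [-1.2  8.4 11. ] w 0.01
toolaxes
 [[ 0.004  0.123  0.992]
 [ 0.007  0.992 -0.123]
 [-1.     0.008  0.003]] y yaw deg 82.9
dp units [ 2.32 -0.19  0.05]
```

>>> servo_tool(dp=[[0.4,0,0],[0.4,0,0],[0.4,0,0],[0.4,0,0],[0.4,0,0]], yaw=[0,0,0,0,0])

```text
time: 9.75
position: [0.5122, 0.1653, 0.0636]
tool_rot: [0.101, 1.566, -0.095]
ft_force: [-2.0, 1.3, 9.8]
grip_width: 0.005
```

Run:
```python
from h import *
rel([.5132,.1633,.056])
```

```text
t 9.75 pos [0.5122 0.1653 0.0636] hat [-0.0013  0.2187] F [-2.   1.3  9.8] w 0.01
toolaxes
 [[ 0.003  0.124  0.992]
 [ 0.003  0.992 -0.124]
 [-1.     0.004  0.002]] y yaw deg 82.9
dp units [ 0.3  -0.07  0.05]
```

>>> servo_tool(dp=[[0.2,0,0],[0.2,0,0],[0.1,0,0],[0,0,0],[0,0,0]], yaw=[0,0,0,0,0])

```text
time: 10.25
position: [0.5122, 0.1638, 0.0548]
tool_rot: [0.101, 1.568, -0.097]
ft_force: [-11.4, -2.0, 34.4]
grip_width: 0.004
```

Run:
```python
from h import *
rel()
```

```text
t 10.25 pos [0.5122 0.1638 0.0548] hat [-0.001   0.2172] F [-11.4  -2.   34.4] w 0.0
toolaxes
 [[ 0.001  0.126  0.992]
 [ 0.003  0.992 -0.126]
 [-1.     0.003  0.001]] y yaw deg 82.8
```

At the stop: the force jumped to 34 N. I'll ease off a touch, hold, and check.

>>> servo_tool(dp=[[-0.1,0,0],[0,0,0],[0,0,0],[0,0,0],[0,0,0]], yaw=[0,0,0,0,0])

```text
time: 10.75
position: [0.5121, 0.1638, 0.0551]
tool_rot: [0.101, 1.567, -0.097]
ft_force: [-5.4, -0.9, 19.5]
grip_width: 0.004
```

Run:
```python
from h import *
rel()
for n in('top','side'):
    im,d=grab(n,n+'6');C=cloud(n,d)
    cv2.imwrite(f'pics/{n}6c.png',cv2.resize(im[100:330,170:390],None,fx=2.6,fy=2.6)[:,:,::-1])
    hsv=cv2.cvtColor(im,cv2.COLOR_RGB2HSV);S=hsv[...,1].astype(int);H=hsv[...,0].astype(int)
    X=np.stack([C[...,0]-HO[0],C[...,1]-HO[1]],-1);c,s=np.cos(HY),np.sin(HY)
    hx=c*X[...,0]+s*X[...,1];hy=-s*X[...,0]+c*X[...,1]
    m=(abs(hx)<.008)&(hy>.03)&(hy<.16)&(C[...,2]>.03)&(C[...,2]<.13)&(S<90)
    p=np.polyfit(hy[m],C[...,2][m],1);print(n,'lever slope',m.sum(),np.arctan(p[0]),'-> angle',.28-np.arctan(p[0]))
    m=(abs(hx)<.1)&(hy<-.12)&(hy>-.30)&(C[...,2]>.07)&(H>22)&(H<38)&(S>150)
    p=np.polyfit(hy[m],C[...,2][m],1);print('flap',m.sum(),np.arctan(p[0]))
    m=(C[...,2]>.07)&(C[...,2]<.08)&(hx>.02)&(hx<.11)&(hy>.09)&(hy<.18)
    print('block',m.sum(),np.median(hx[m]),np.median(hy[m]),np.median(C[...,2][m]))
```

```text
t 10.75 pos [0.5121 0.1638 0.0551] hat [-0.0011  0.2172] F [-5.4 -0.9 19.5] w 0.0
toolaxes
 [[ 0.002  0.126  0.992]
 [ 0.002  0.992 -0.126]
 [-1.     0.002  0.001]] y yaw deg 82.8
top lever slope 164 -0.27591824994128117 -> angle 0.5559182499412811
flap 2408 0.3171271669874477
block 175 0.06932044460543216 0.13678706556116763 0.07484838293306506
side lever slope 162 -0.27802475338144156 -> angle 0.5580247533814415
flap 3726 0.3198940992422975
block 193 0.06825396938048325 0.13619911802620094 0.07564098572608757
```

View pics/side6c.png

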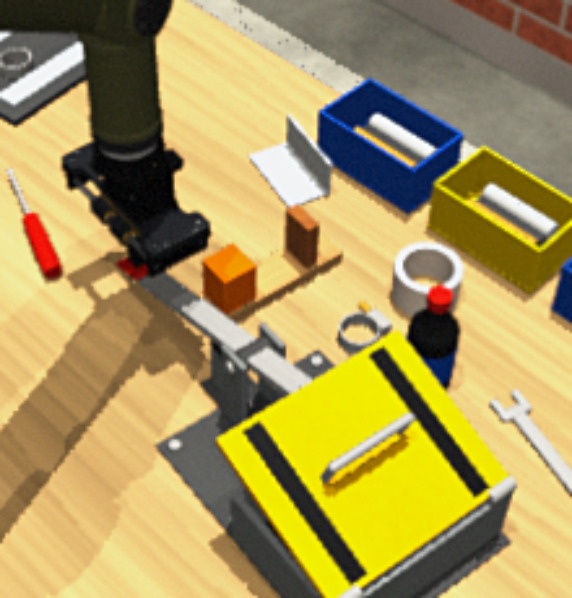

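The flap is open, the lever is at its stop, and the chock stands clear. Everything checks out, so I'm handing in.

```bash
python3 -c "
from h import *
print(ctrl.close_job());rel()"
```

```text
the job is handed in; nothing more can be done
None
the job is handed in; nothing more can be done
```

The chute is open and the job is handed in, with the shut fingers still holding the pad at its stop. I slid the orange-block chock out along the bench by pushing the inner face of its fin. Then I pressed the red pad down.

My last checks, at 10.75 s from both cameras:

| Check | Measured | Needed |
|---|---|---|
| Lever angle | about 0.557 rad | over 0.52 |
| Flap opening | about 0.318 rad | over 0.29 |
| Block centre beside the lever plane | about 68 mm | 36 mm or more |
| Block top above the bench | 75 mm (upright, not lifted) | 75 mm |
| Upward force on the fingers | about 19.5 N | over 1 N |

The bystanders looked unmoved in the last side picture, but I did not measure them again. No check failed or disagreed. Force peaked briefly at about 34 N at the stop before I eased off. The hand-in reports no verdict, and the state could not be read afterwards.

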